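# Swap motor and gearbox on the sloped kitting stand, then add the trigger switch

## Robot

A 6-joint arm with a two-finger parallel gripper is mounted at the origin on the work surface. World frame = base frame: x ahead of the robot, y to its left, z up, the work surface at z = 0. Lengths are in mm, angles in degrees, forces in N, time in s.
With the tool pointing down it reaches from about 350 to 850 mm from the base axis. Payload 8.1 kg.
Tool frame: the origin (TCP) lies midway between the tips of the shut fingers; the grasp point (between the pads) lies 19 mm behind it (r.pinch_z is the distance from the TCP to the grasp point, in mm); z points along the fingers, y is the line along which they close (so a half turn about z gives the same grasp; the last joint's range is limited). The gripper opens to 85 mm and grips with 20 to 120 N. Pads are 22 mm wide; open, the fingers measure 114 mm over their backs; the gripper's body (76 mm by 85 mm) begins 54 mm behind the grasp point. The pads swing forward as they close: fully open they stand 13 mm farther back than shut.
Start: joints at [71.769, 7.471, 85.268, -0, 87.261, -4.893], TCP at [138.399, 583.824, 231.292] pointing down, gripper open.
Joint ranges: [-169.43, 169.43], [-51.17, 129.36], [1.28, 143.12], [-76.62, 256.62], [0, 156.53], [-152.29, 152.29]. Speed limits (degrees/s): [136.94, 136.94, 159.86, 180, 180, 180].

## Interface

Orientations are given as [roll, pitch, yaw] about the fixed x, y, z axes, in that order (R = Rz(yaw) Ry(pitch) Rx(roll)).
In Python, from bench import r gives the robot as it stands.
- The arm moves only by the shell command python3 -m jog 'ROWS' [OPENING] [FORCE]. ROWS is JSON, one flat list of numbers, 6 for each row, row after row: the shift along the tool's x, y, z in m, then the turn, a rotation vector about the tool's x, y, z in rad. A call has 1 to 8 rows; each row is the pose to reach, as a shift and turn from the pose commanded when the call began, along the tool's axes at that moment; what a row does not reach only later rows make up. A row lasts 1/8 s, in which the tool goes at most 62.5 mm and 10.7 degrees, less where a joint would pass 70% of its speed; a pose out of reach is approached as far as the arm can. A call with a gripper value outside its range is refused whole. OPENING is the opening, from -1 (shut) to 1 (fully open), set as the call begins (- or left out, the last holds). The fingers move at their own pace and stop on an object; FORCE is the grip in N (left out, the last holds). Time passes only in rows, so rows that repeat a pose let the fingers close. It gives the time, the measured TCP pose, the force, the opening and the grip force at its end, in the units of the state.
- r.sense(): the state, without advancing time (a new reading comes with each control period).
- r.snapshot(name): name is "side" or "top"; returns a dict with "pixels" (480x640x3 uint8, red, green, blue), "range_z" (480x640 float32, mm along the optical axis (not along the pixel's ray), 0 where there is no reading), "K" (3x3 intrinsics, pixels), "rvec" (rotation vector, rad) and "tvec" (3), from world to camera coordinates, as OpenCV has them. Camera axes: x right, y down, z forward; pixel columns grow to the right and rows downward; lengths in mm; the calibration is good to about 2 mm. A picture is of the moment at which its call begins.
- r.hand_in(): hands the job in; it is judged then, once.
Trained networks look in a picture, given as the dict that the camera call returned (one of the last four; its "shot" number tells which), for a name from the list of things; names that differ only in an ending like _2 or _b are one class to them, and where a whole thing is asked for, a point or a joint stands for the part that bears it (a point fixed in the world has none). Each returns a list of dicts, best first, with "score" (0 to 1); they miss things now and then, are a little off and sometimes report something else, mostly with a low value. They report only what shows in the picture. A call takes as long as a camera call. They do not tell look-alikes from the thing itself.
- r.look_for(picture, target): "bbox" ([left, top, right, bottom] in pixels, round what is visible of it).
- r.outline_of(picture, target): "region" (480x640 bool, what is visible of it) and "bbox" ([left, top, right, bottom] in pixels, round what is visible of it).
The state is a dict: "time": time; "joint_pos": joint angles; "qd": joint speeds; "joint_efforts": joint torques, N m; "tool_pos": TCP position; "tcp_rot": TCP orientation; "ft_force": force on the tool from outside, world axes, zero at the start; "wrist_torque": the same for the moment, N m; "finger_gap": finger opening in mm; "grip_force": force on a finger pad.
Only numpy, scipy, OpenCV 4.12 (cv2) and the standard library are available. Lean on these libraries where they do the work, as an engineer would, in place of code of your own. Each camera call takes 0.05 s, during which the arm holds its last target. There are 200 camera calls.

## Task

On the sloped stand under the lamp bar, the drill motor and the gearbox lie in each other's bays: swap them, so that each lies where the other one was, straight in its bay, shaft uphill, with its lower end down at the ledge. Only once both are swapped, take the trigger switch from the bench and lay it the same way, on its underside with its trigger downhill at the ledge, on the cork pad in the bay that is left. Leave the battery, the multimeter and the pliers as they lie.

Things in the scene. Friction and masses are not known exactly. Their poses are not given: they have to be found in the camera images.
- stand: fixed white sloped stand, 170 x 290 mm; origin at the centre of its foot on the bench, x points from its front edge uphill, y along its width. The slope rises at 28 degrees (0.489 rad) toward +x, is 130 mm long and 280 mm wide. Across its lower end runs a ledge 14 mm high. Three equal bays, 84 mm clear, are parted by ribs 6 mm wide and 6 mm high
- bay_a (a point): slope surface at the foot of the ledge, middle of one end bay, at stand (-65, -90, 25) mm; its axes are the stand's
- bay_b (a point): the same point of the middle bay, at stand (-65, 0, 25) mm
- bay_c (a point): the same point of the other end bay, at stand (-65, 90, 25) mm
- lamp (a point): centre of the lamp bar above the slope, at stand (-20, 0, 240) mm: 30 mm deep along x, 322 mm along y, underside at z 229 mm, on two posts at stand y +-155 mm (12 mm wide, x -22 to 28 mm). The gripper must come in from the low side, beneath the bar, leaning back toward stand -x about square to the slope
- pad: thin cork pad fixed on the slope in the bay that starts empty (any of the three), 85 x 66 x 2 mm. Origin in the middle of the bay at the foot of the ledge, on the slope's surface (2 mm under the cork's top), x up the slope, y across, z out of the slope. Parts lying right have parallel axes
- motor: drill motor, 250 g, in one bay: round bare steel can, 44 mm diameter, from x 14 to 66 mm, with a square black 44 mm end cap at x 0 to 14 mm (the lower end) and a 6 mm shaft to x 84 mm (the upper end); axis 22 mm above its underside. Origin on the underside, middle of the lower end; x runs along the part to the shaft, z out of its top
- gearbox: gearbox, 300 g, in another bay: square grey block 46 wide, 46 high, from x 0 to 50 mm, with a round 30 mm nose to x 68 and a 10 mm shaft to x 84 mm at the upper end. Origin on the underside, middle of the lower end; x runs along the part to the shaft, z out of its top
- switch: trigger switch, 80 g, lying on the bench at one side: black block 30 wide, 34 high, from x 13 to 62 mm, with a rounded trigger (22 wide, up to 26 mm high) at x 0 to 13 mm and two brass tabs to x 71 mm at the other end; origin on the underside at the middle of the trigger's outer face; body x points from the trigger to the tabs, z up
- battery: bystander: orange battery pack 85 x 50 x 44 mm on the bench, origin under its centre, long along x
- meter: bystander: yellow multimeter 160 x 80 x 43 mm lying on the bench, origin under its centre, long along x
- pliers: bystander: blue-handled pliers lying on the bench, about 175 x 66 x 14 mm, origin under the middle, jaws toward x
Not all that is in view belongs to the job. What is shaped like the motor but green is not meant.

How it is judged:
By the outcome, as a careful person would: the job done as asked, in the order asked, and still so for the second after the job is handed in, with the robot touching nothing.
It also fails if it takes over 72 s, if anything falls off the work surface, if the arm or the gripper's body presses on something with over 40 N, if the wrist force passes 120 N, or if a joint passes its speed limit or range.

## Working session

There is one attempt and no reset: what is moved stays moved. The work goes in short steps, Python scripts to look and compute and a shell command to move; the robot and the scene stay as the last step left them, time stands still between calls to the robot, and variables do not carry over. Pictures are saved under pics/ and viewed, at most 10 in all, crops included, and the job is handed in when it is done.

```bash
ls; mkdir -p pics; cat > h.py <<'E'
import numpy as np, cv2
from bench import r
from scipy.spatial.transform import Rotation as R
def cam(p):
    Rm=cv2.Rodrigues(np.array(p["rvec"],float))[0]; return Rm,np.array(p["tvec"],float).ravel(),np.array(p["K"],float)
def cloud(p):
    Rm,t,K=cam(p); z=p["range_z"].astype(float); v,u=np.mgrid[:480,:640]
    c=np.stack([(u-K[0,2])/K[0,0]*z,(v-K[1,2])/K[1,1]*z,z],-1)
    w=(c-t)@Rm; w[z<=0]=np.nan; return w
def proj(p,P):
    Rm,t,K=cam(p); return cv2.projectPoints(np.array(P,float).reshape(-1,3),np.array(p["rvec"],float),t,K,None)[0].reshape(-1,2)
def save(p,n,crop=None,s=1):
    im=p["pixels"][...,::-1]
    if crop: im=im[crop[1]:crop[3],crop[0]:crop[2]]
    cv2.imwrite("pics/"+n,cv2.resize(im,None,fx=s,fy=s,interpolation=cv2.INTER_CUBIC))
E
python3 - <<'E'
from h import *
for n in("side","top"):
    p=r.snapshot(n); save(p,n+"0.png"); np.savez(n+"0.npz",**{k:v for k,v in p.items()})
    Rm,t,K=cam(p); print(n,(-Rm.T@t).round(0),Rm[2].round(2))
    w=cloud(p)
    for k in["stand","pad","motor","gearbox","switch","battery","meter","pliers"]:
        for d in r.outline_of(p,k)[:3]:
            q=w[d["region"]]; q=q[~np.isnan(q[:,0])]
            print(k,round(d["score"],2),np.round(d["bbox"]),np.nanmedian(q,0).round(0) if len(q) else None)
print(r.sense())
E
```

```text
pics
side [ 318. -712.  914.] [ 0.18  0.68 -0.71]
stand 0.81 [317. 149. 395. 311.] [592.  -3.  71.]
pad 0.84 [333. 261. 368. 290.] [568. -27.  51.]
motor 0.93 [265. 254. 298. 279.] [408.  74.  39.]
motor 0.83 [232. 208. 249. 234.] [328. 274.  38.]
motor 0.8 [318. 215. 348. 240.] [571. 143.  71.]
switch 0.72 [270. 196. 301. 218.] [475. 312.  30.]
switch 0.7 [340. 373. 376. 395.] [ 499. -298.   33.]
battery 0.56 [270. 198. 300. 217.] [474. 312.  30.]
battery 0.36 [334. 179. 391. 208.] [738. 303.  34.]
meter 0.68 [333. 176. 388. 205.] [737. 303.  34.]
pliers 0.81 [406. 352. 486. 389.] [ 692. -304.   13.]
top [ 434.   -6. 1148.] [ 0.1   0.01 -0.99]
stand 0.9 [197. 174. 382. 268.] [591.  58.  80.]
pad 0.67 [320. 225. 350. 254.] [555. -25.  42.]
motor 0.86 [238. 215. 266. 253.] [571. 151.  76.]
motor 0.71 [172. 336. 217. 366.] [327. 283.  40.]
motor 0.67 [266. 289. 302. 322.] [407.  87.  40.]
gearbox 0.81 [279. 222. 304. 254.] [554.  65.  80.]
switch 0.93 [451. 250. 469. 277.] [ 502. -290.   33.]
switch 0.62 [160. 135. 200. 212.] [712. 319.  33.]
battery 0.95 [157. 261. 195. 300.] [473. 319.  30.]
meter 0.86 [160. 133. 198. 208.] [714. 319.  33.]
pliers 0.94 [445. 130. 478. 208.] [ 702. -306.   12.]
{'time': 0.9, 'joint_pos': array([ 7.17687243e+01,  7.46814662e+00,  8.52663202e+01,  6.12262521e-04,
        8.72622569e+01, -4.89251834e+00]), 'qd': array([-0.03959868, -0.04226291, -0.09443908, -0.06880431, -0.08763593,
        0.07050925]), 'joint_efforts': array([ 2.98754821e-05, -5.69347894e+01, -5.00837374e+01, -6.30571885e-04,
        2.07248035e-03, -2.98611099e-05]), 'tool_pos': array([138.39829746, 583.83503863, 231.33792832]), 'tcp_rot': array([ 1.79996683e+02, -3.29911498e-04,  1.66661213e+02]), 'ft_force': array([-0.04241607,  0.27679406,  0.0032348 ]), 'wrist_torque': array([-0.0061783 ,  0.02135338, -0.07147672]), 'grip_force': 0.0, 'finger_gap': 85.30444040652827}
```

```bash
python3 - <<'E'
import cv2
a=cv2.imread("pics/top0.png")[110:410,130:530]
cv2.imwrite("pics/top0c.png",cv2.resize(a,None,fx=2,fy=2,interpolation=cv2.INTER_CUBIC))
a=cv2.imread("pics/side0.png")[130:430,200:500]
cv2.imwrite("pics/side0c.png",cv2.resize(a,None,fx=2,fy=2,interpolation=cv2.INTER_CUBIC))
E
```

```text
(no output)
```

View pics/top0c.png

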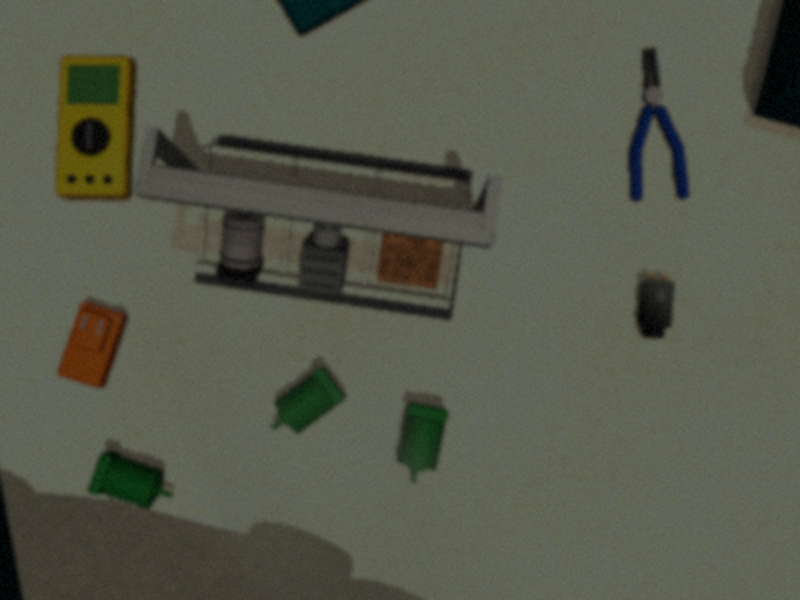

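View pics/side0c.png

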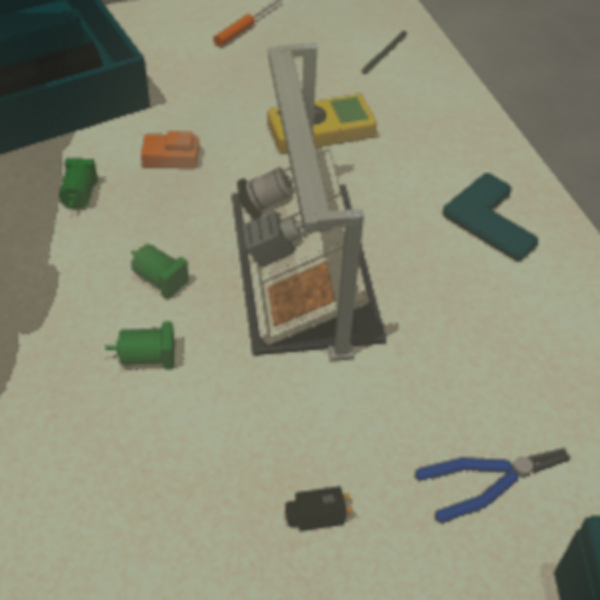

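The top crop shows the motor at (240,245) in the left (+y) bay, the gearbox at (325,258) in the middle bay, and the cork at (410,260) in the right bay. The switch is at (655,303), with its trigger toward the robot. 

Motor-like things are the bare steel one on the stand at (240,245) and three green ones at (310,400), (422,437) and (130,480). The steel one in the bay fits. Next I'll fit the stand and part poses.

```bash
cat > fit.py <<'E'
from h import *
from scipy.optimize import least_squares
from scipy.spatial import cKDTree
c,s=np.cos(.4887),np.sin(.4887)
def slope(P): # stand-> (u,y,h) relative bay_b
    d=P-np.array([-65,0,25]); return np.stack([d[...,0]*c+d[...,2]*s,d[...,1],-d[...,0]*s+d[...,2]*c],-1)
def box(q,lo,hi):
    lo,hi=np.array(lo,float),np.array(hi,float); d=np.abs(q-(lo+hi)/2)-(hi-lo)/2
    return np.linalg.norm(np.maximum(d,0),axis=-1)+np.minimum(d.max(-1),0)
def tost(W,p):
    x,y,z,a=p; d=W-np.array([x,y,z]); return np.stack([d[:,0]*np.cos(a)+d[:,1]*np.sin(a),-d[:,0]*np.sin(a)+d[:,1]*np.cos(a),d[:,2]],-1)
def sd(W,p):
    S=tost(W,p); q=slope(S)
    D=[box(S,[-35,-161,229],[-5,161,251]),box(S,[-22,-161,0],[28,-149,240]),box(S,[-22,149,0],[28,161,240]),box(q,[0,-140,-10],[130,140,0])]
    D+=[box(q,[0,k-3,-5],[130,k+3,6]) for k in(-45,45)]
    return np.min(np.abs(D),0)
def fitstand(W,p0):
    for t in(30,10,5):
        k=sd(W,p0)<t
        p0=least_squares(lambda p:sd(W[k],p),p0,loss="soft_l1",f_scale=1.5,x_scale=[10,10,10,.1]).x
    return p0,k.sum(),np.median(sd(W[k],p0))
E
python3 - <<'E'
from fit import *
for n in("side","top"):
    p=dict(np.load(n+"0.npz")); w=cloud(p).reshape(-1,3); w=w[~np.isnan(w[:,0])]
    print(n,"bench z",np.median(w[(abs(w[:,2])<15)][:,2]), "bar",len(w[(w[:,2]>215)&(w[:,2]<270)&(w[:,0]>450)&(w[:,0]<700)]))
    a=w[(w[:,0]>430)&(w[:,0]<760)&(abs(w[:,1]-60)<220)&(w[:,2]>15)&(w[:,2]<280)]
    for y0 in(-7,):
        P,k,m=fitstand(a,[600,60,0,np.radians(y0)]); print(P.round(2),np.degrees(P[3]).round(2),k,m.round(2))
    # parts in slope frame
    q=slope(tost(w,P)); 
    for b in(-90,0,90):
        e=q[(abs(q[:,1]-b)<38)&(q[:,0]>-3)&(q[:,0]<110)&(q[:,2]>-8)&(q[:,2]<60)]
        hi=e[e[:,2]>12]
        print(b,"floor h",np.median(e[e[:,2]<6][:,2]).round(1) if (e[:,2]<6).any() else 0, len(hi))
        for u in range(0,100,10):
            f=hi[(hi[:,0]>=u)&(hi[:,0]<u+10)]
            if len(f)>3: print("  u",u,len(f),"y",np.percentile(f[:,1],[3,50,97]).round(1),"hmax",np.percentile(f[:,2],95).round(1))
    d=w[(abs(w[:,0]-502)<60)&(abs(w[:,1]+293)<60)&(w[:,2]>8)]
    rect=cv2.minAreaRect(d[:,:2].astype(np.float32)); print("switch",rect,np.percentile(d[:,2],95))
    t=d[d[:,2]>28]; print(" top",cv2.minAreaRect(t[:,:2].astype(np.float32)),len(t))
E
```

```text
side bench z 1.1528810706221218 bar 1612
[ 6.038e+02  6.014e+01  5.000e-02 -1.800e-01] -10.2 4186 1.18
-90 floor h 0.9 46
  u 0 24 y [-126.4  -99.3  -57.3] hmax 16.7
0 floor h 0.1 522
  u 0 50 y [-31.5 -20.6  16.1] hmax 48.0
  u 10 75 y [-25.1 -20.   17.5] hmax 48.4
  u 20 79 y [-25.  -15.7  18.2] hmax 47.9
  u 30 78 y [-25.2 -19.4  17.9] hmax 47.5
  u 40 78 y [-25.2 -19.   18.1] hmax 48.0
  u 50 81 y [-23.2 -10.8  17.9] hmax 46.2
  u 60 44 y [-15.7  -9.6   5.3] hmax 38.3
  u 70 29 y [-13.4  -2.7  10.7] hmax 36.3
90 floor h 0.3 422
  u 0 52 y [ 56.9  69.4 107. ] hmax 45.6
  u 10 67 y [ 66.   73.5 104.8] hmax 45.8
  u 20 50 y [66.  73.3 95.8] hmax 45.2
  u 30 58 y [67.6 73.5 97.9] hmax 44.2
  u 40 54 y [66.1 73.9 98.1] hmax 44.9
  u 50 55 y [67.  74.4 96.5] hmax 44.5
  u 60 66 y [ 67.8  80.  106.5] hmax 43.9
  u 70 16 y [81.6 86.3 94.2] hmax 31.7
switch ((502.2942199707031, -292.8582458496094), (31.47028923034668, 71.52522277832031), 84.68444061279297) 37.890996642504945
 top ((499.14208984375, -292.5649719238281), (31.47028923034668, 58.506256103515625), 84.68444061279297) 348
top be
[... 411 characters left out ...]
 -1.7  19.9] hmax 46.9
  u 60 70 y [-14.2  -2.6  13.3] hmax 39.6
  u 70 34 y [-11.3  -0.3  12.3] hmax 37.5
90 floor h 0.5 729
  u 0 78 y [ 57.7  84.2 110.7] hmax 47.1
  u 10 114 y [ 67.5  85.5 108.5] hmax 46.3
  u 20 88 y [ 68.   85.3 107.2] hmax 46.5
  u 30 90 y [ 68.1  85.3 108.3] hmax 45.4
  u 40 90 y [ 68.2  86.9 108. ] hmax 46.3
  u 50 88 y [ 68.5  84.7 107.3] hmax 45.7
  u 60 152 y [ 68.5  86.9 108.2] hmax 45.1
  u 70 11 y [83.2 87.  92.4] hmax 33.7
switch ((508.77227783203125, -285.15216064453125), (69.55501556396484, 69.64060974121094), 55.21511459350586) 37.25934953767334
 top ((501.9397888183594, -293.71685791015625), (30.715890884399414, 55.080543518066406), 81.14900207519531) 327
```

```bash
cat > plan.py <<'E'
from h import *
ST=np.array([603.7,59.2,0]); YAW=np.radians(-10.17)
RS=R.from_euler("z",YAW).as_matrix()
c,s=np.cos(.4887),np.sin(.4887)
U,Y,N=RS@[c,0,s],RS@[0,1,0],RS@[-s,0,c]
B=ST+RS@[-65,0,25]
def sl(u,y,h,dy=0):   # TCP on slope coords, tool square to the slope
    M=np.stack([-U,Y,-N],1)@R.from_euler("z",dy,degrees=True).as_matrix()
    return B+U*u+Y*y+N*h, M
def dn(x,y,z,yaw):  # tool straight down, tool -x along yaw
    return np.array([x,y,z],float), R.from_euler("ZX",[yaw+180,180],degrees=True).as_matrix()
def cur():
    t=r.sense(); return np.array(t["tool_pos"]),R.from_euler("xyz",t["tcp_rot"],degrees=True).as_matrix()
def show(*wps,start=None):
    p,M=start or cur()
    for P,Q in wps:
        v=M.T@(P-p)/1000; w=R.from_matrix(M.T@Q).as_rotvec()
        print([*v.round(4).tolist(),*w.round(3).tolist()],"mm",np.linalg.norm(v*1000).round(),"deg",np.degrees(np.linalg.norm(w)).round(1), "world",P.round(0))
def inslope():
    t=r.sense(); p,M=cur(); d=p-B
    print("t",round(t["time"],2),"uyh",np.round([d@U,d@Y,d@N],1),"F(u,y,n)",np.round([t["ft_force"]@a for a in(U,Y,N)],1),"gap",round(t["finger_gap"],1),"grip",round(t["grip_force"],1),"tilt err",np.round(np.degrees(R.from_matrix(sl(0,0,0)[1].T@M).as_rotvec()),1),"q",np.round(t["joint_pos"]))
E
python3 - <<'E'
from plan import *
a=sl(-60,88,130); b=sl(38,88,80)
print("from start");show(a); print("from a");show(b,start=a); print("from b"); show(sl(38,88,2),start=b)
E
python3 -m jog --help | head -20
```

```text
from start
[-0.3902, -0.3252, 0.1197, -0.013, -0.489, -0.054] mm 522.0 deg 28.2 world [443. 177. 112.]
from a
[-0.098, 0.0, 0.05, 0.0, 0.0, 0.0] mm 110.0 deg 0.0 world [551. 158. 113.]
from b
[0.0, -0.0, 0.078, 0.0, 0.0, 0.0] mm 78.0 deg 0.0 world [587. 152.  45.]invalid input: not JSON, or not a number
```

```bash
python3 -m jog '[-0.39,-0.325,0.12,-0.013,-0.489,-0.054, -0.39,-0.325,0.12,-0.013,-0.489,-0.054, -0.39,-0.325,0.12,-0.013,-0.489,-0.054, -0.39,-0.325,0.12,-0.013,-0.489,-0.054, -0.39,-0.325,0.12,-0.013,-0.489,-0.054, -0.39,-0.325,0.12,-0.013,-0.489,-0.054, -0.39,-0.325,0.12,-0.013,-0.489,-0.054, -0.39,-0.325,0.12,-0.013,-0.489,-0.054]' 1 40
python3 - <<'E'
from plan import *
inslope(); show(sl(-60,88,130),sl(38,88,80),sl(38,88,40),sl(38,88,2))
E
```

```text
time: 1.9
tool_pos: [431.3, 193.1, 116.5]
tcp_rot: [180.0, 28.1, 169.8]
ft_force: [0.2, -0.0, -0.1]
finger_gap: 85.4
grip_force: 0.0
t 1.9 uyh [-70.3 101.4 141.1] F(u,y,n) [ 0.1  0.  -0.2] gap 85.4 grip 0.0 tilt err [-0.  -0.1  0. ] q [ 32. -29. 134. -22.  55. -38.]
[-0.0103, -0.0134, 0.0111, 0.001, 0.002, -0.0] mm 20.0 deg 0.1 world [443. 177. 112.]
[-0.1082, -0.0134, 0.0613, 0.001, 0.002, -0.0] mm 125.0 deg 0.1 world [551. 158. 113.]
[-0.1081, -0.0135, 0.1013, 0.001, 0.002, -0.0] mm 149.0 deg 0.1 world [570. 155.  78.]
[-0.1081, -0.0135, 0.1393, 0.001, 0.002, -0.0] mm 177.0 deg 0.1 world [587. 152.  45.]
```

```bash
python3 -m jog '[-0.011,-0.0135,0.012,0,0.002,0, -0.06,-0.0135,0.04,0,0.002,0, -0.108,-0.0135,0.061,0,0.002,0, -0.108,-0.0135,0.101,0,0.002,0, -0.108,-0.0135,0.101,0,0.002,0, -0.108,-0.0135,0.101,0,0.002,0]' 
python3 - <<'E'
from plan import *
inslope(); show(sl(38,88,2))
p=r.snapshot("side"); save(p,"s1.png",(260,140,440,320),3)
E
```

```text
time: 2.65
tool_pos: [567.9, 156.0, 78.0]
tcp_rot: [-179.9, 27.9, 169.8]
ft_force: [-0.3, 0.1, 0.4]
finger_gap: 85.1
grip_force: 0.0
t 2.65 uyh [36.1 88.9 40.9] F(u,y,n) [-0.1  0.1  0.5] gap 85.1 grip 0.0 tilt err [ 0.   0.1 -0. ] q [ 18.  -6. 121. -19.  42. -50.]
[-0.002, -0.0009, 0.0389, -0.001, -0.002, 0.0] mm 39.0 deg 0.1 world [587. 152.  45.]
```

View pics/s1.png

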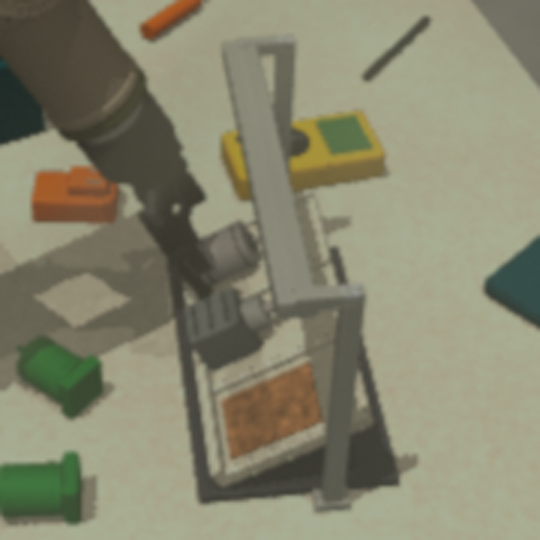

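The enlarged crop confirms that the bare steel motor is at (232,250) in the end bay, under the gripper. The gearbox is at (225,325), and the only green ones are on the bench. Descending to grasp it.

```bash
python3 -m jog '[-0.002,-0.001,0.02,0,-0.002,0, -0.002,-0.001,0.039,0,-0.002,0, -0.002,-0.001,0.039,0,-0.002,0]' && python3 - <<'E'
from plan import *
inslope()
E
python3 -m jog '[0,0,0,0,0,0,0,0,0,0,0,0,0,0,0,0,0,0,0,0,0,0,0,0,0,0,0,0,0,0]' -1 45
python3 - <<'E'
from plan import *
inslope(); show(sl(38,88,12),sl(38,88,65),sl(38,-90,65))
E
```

```text
time: 3.08
tool_pos: [587.5, 151.7, 44.7]
tcp_rot: [-180.0, 28.0, 169.9]
ft_force: [0.3, -0.3, -0.6]
finger_gap: 85.4
grip_force: 0.0
t 3.08 uyh [38.1 88.2  2. ] F(u,y,n) [ 0.1 -0.2 -0.7] gap 85.4 grip 0.0 tilt err [ 0. -0. -0.] q [ 17.  -0. 119. -21.  38. -49.]
time: 3.7
tool_pos: [588.8, 152.3, 46.3]
tcp_rot: [179.9, 28.2, 169.8]
ft_force: [-7.5, 2.9, 10.1]
finger_gap: 42.7
grip_force: 43.9
t 3.7 uyh [39.9 89.   2.9] F(u,y,n) [-2.2  1.5 12.6] gap 42.7 grip 43.9 tilt err [-0.1 -0.2  0. ] q [ 17.  -0. 119. -21.  38. -49.]
[0.0019, -0.001, -0.0091, 0.001, 0.003, -0.001] mm 9.0 deg 0.2 world [583. 152.  53.]
[0.0018, -0.001, -0.0621, 0.001, 0.003, -0.001] mm 62.0 deg 0.2 world [558. 157. 100.]
[0.0017, -0.179, -0.0623, 0.001, 0.003, -0.001] mm 190.0 deg 0.2 world [527. -18. 100.]
```

```bash
python3 -m jog '[0,0,-0.02,0,0,0, 0,0,-0.063,0,0,0, 0,0,-0.063,0,0,0]'
python3 - <<'E'
from plan import *
inslope(); show(sl(38,88,65),sl(40,-90,65))
p=r.snapshot("side"); save(p,"s2.png",(240,140,420,300),3)
E
```

```text
time: 4.08
tool_pos: [559.9, 157.7, 103.6]
tcp_rot: [179.9, 28.3, 169.8]
ft_force: [0.6, 0.7, -2.5]
finger_gap: 42.6
grip_force: 48.0
t 4.08 uyh [40.9 89.2 67.3] F(u,y,n) [-0.7  0.8 -2.4] gap 42.6 grip 48.0 tilt err [-0.1 -0.3  0. ] q [ 19. -10. 121. -19.  45. -50.]
[0.0029, -0.0012, 0.0023, 0.002, 0.005, -0.001] mm 4.0 deg 0.3 world [558. 157. 100.]
[0.0007, -0.1792, 0.0019, 0.002, 0.005, -0.001] mm 179.0 deg 0.3 world [529. -19. 101.]
```

View pics/s2.png

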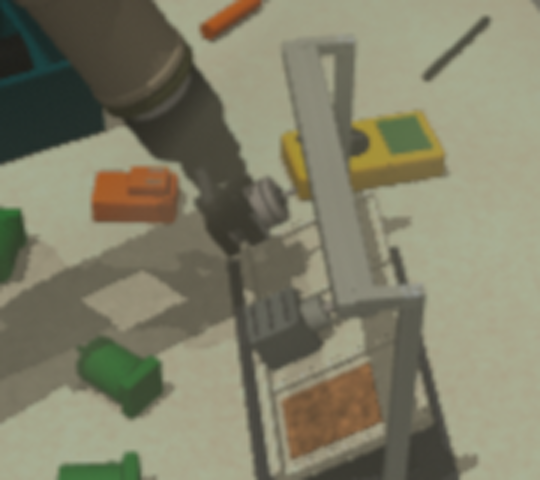

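```bash
python3 -m jog '[0.0,-0.06,0.002,0,0.005,0, 0,-0.12,0.002,0,0.005,0, 0,-0.179,0.002,0.002,0.005,0, 0,-0.179,0.002,0.002,0.005,0, 0,-0.179,0.002,0.002,0.005,0]'
python3 - <<'E'
from plan import *
inslope(); show(sl(42,-90,12),sl(42,-90,6))
E
```

```text
time: 4.75
tool_pos: [527.3, -20.3, 96.9]
tcp_rot: [-179.9, 27.6, 169.7]
ft_force: [-0.6, 1.0, -3.4]
finger_gap: 42.4
grip_force: 48.2
t 4.75 uyh [ 37.1 -91.7  61.7] F(u,y,n) [-2.3  0.9 -2.6] gap 42.4 grip 48.2 tilt err [0.2 0.4 0.1] q [ -6. -23. 132.  -3.  44. -85.]
[-0.0052, 0.0019, 0.0496, -0.003, -0.007, -0.002] mm 50.0 deg 0.4 world [555. -23.  55.]
[-0.0052, 0.0019, 0.0556, -0.003, -0.007, -0.002] mm 56.0 deg 0.4 world [558. -24.  50.]
```

```bash
python3 -m jog '[-0.005,0.002,0.025,-0.003,-0.007,0, -0.005,0.002,0.049,-0.003,-0.007,-0.002, -0.005,0.002,0.049,-0.003,-0.007,-0.002, -0.005,0.002,0.049,-0.003,-0.007,-0.002]'
python3 - <<'E'
from plan import *
inslope(); show(sl(42,-90,6)); print(r.sense()["tool_pos"])
p=r.snapshot("side"); 
for n in("motor","pad"):
  for d in r.look_for(p,n)[:4]: print(n,d)
save(p,"s3.png",(300,180,400,300),5)
E
```

```text
time: 5.25
tool_pos: [554.9, -21.3, 56.9]
tcp_rot: [-180.0, 28.1, 170.1]
ft_force: [-0.0, 0.1, -3.2]
finger_gap: 43.0
grip_force: 48.1
t 5.25 uyh [ 42.6 -87.9  13.6] F(u,y,n) [-1.6  0.1 -2.8] gap 43.0 grip 48.1 tilt err [-0.1 -0.1 -0.2] q [ -6. -14. 130.  -3.  36. -84.]
[0.0006, -0.0021, 0.0076, 0.001, 0.001, 0.004] mm 8.0 deg 0.2 world [558. -24.  50.]
[554.92983355 -21.31376044  56.94708747]
motor {'bbox': [265.5, 252.9, 294.8, 276.3], 'score': 0.96}
motor {'bbox': [255.3, 288.1, 285.7, 313.8], 'score': 0.89}
motor {'bbox': [323.1, 257.9, 359.5, 285.7], 'score': 0.76}
motor {'bbox': [230.2, 211.1, 251.2, 235.1], 'score': 0.74}
pad {'bbox': [337.4, 260.1, 367.1, 292.2], 'score': 0.84}
```

View pics/s3.png

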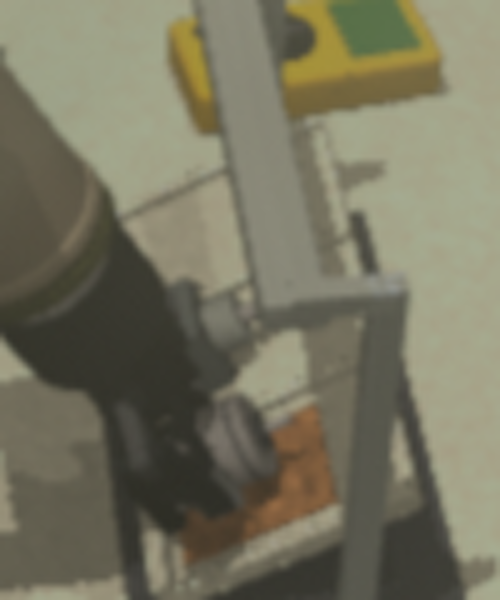

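```bash
python3 -m jog '[0,-0.002,0.004,0,0.001,0.004, 0,-0.002,0.008,0,0.001,0.004, 0,-0.002,0.008,0,0.001,0.004, 0,-0.002,0.008,0,0.001,0.004]'
python3 - <<'E'
from plan import *
inslope(); show(sl(42,-90,6))
E
```

```text
time: 5.9
tool_pos: [558.5, -25.4, 50.0]
tcp_rot: [179.9, 28.1, 169.7]
ft_force: [-0.3, 1.0, -3.0]
finger_gap: 42.7
grip_force: 48.1
t 5.9 uyh [ 43.  -91.2   5.5] F(u,y,n) [-1.8  0.9 -2.5] gap 42.7 grip 48.1 tilt err [-0.  -0.1  0.1] q [ -7. -12. 129.  -3.  35. -85.]
[0.001, 0.0012, -0.0005, 0.0, 0.001, -0.002] mm 2.0 deg 0.1 world [558. -24.  50.]
```

```bash
python3 -m jog '[0,0.001,0.002,0,0,0, 0,0.001,0.002,0,0,0]'
python3 -m jog '[0.003,0,0,0,0,0, 0.003,0,0,0,0,0]'
python3 - <<'E'
from plan import *
inslope()
E
```

```text
time: 6.15
tool_pos: [559.6, -24.9, 49.1]
tcp_rot: [180.0, 28.1, 169.7]
ft_force: [-14.2, -2.3, 11.7]
finger_gap: 42.7
grip_force: 50.4
time: 6.4
tool_pos: [558.3, -24.2, 48.5]
tcp_rot: [179.9, 28.2, 169.7]
ft_force: [-2.2, -1.0, 6.0]
finger_gap: 43.0
grip_force: 48.9
t 6.4 uyh [ 42.  -90.1   4.2] F(u,y,n) [ 1.1 -1.4  6.2] gap 43.0 grip 48.9 tilt err [-0.  -0.2  0.1] q [ -7. -12. 130.  -3.  34. -84.]
```

```bash
python3 -m jog '[0,0,0,0,0,0,0,0,0,0,0,0,0,0,0,0,0,0,0,0,0,0,0,0]' 1 
python3 -m jog '[0,0,-0.03,0,0,0, 0,0,-0.08,0,0,0, 0.005,0.088,-0.08,0,0,0,0.005,0.088,-0.08,0,0,0,0.005,0.088,-0.08,0,0,0]' 
python3 - <<'E'
from fit import *
import plan
plan.inslope(); plan.show(plan.sl(28,-2,40),plan.sl(28,-2,2))
p=r.snapshot("top"); w=cloud(p).reshape(-1,3); w=w[~np.isnan(w[:,0])]
q=slope(tost(w,[603.6,58.2,-1.8,-.177]))
for b in(-90,0):
    for u in range(-10,100,10):
        f=q[(abs(q[:,1]-b)<40)&(q[:,0]>=u)&(q[:,0]<u+10)&(q[:,2]>18)&(q[:,2]<52)]
        if len(f)>3: print(b,"u",u,len(f),"y",np.percentile(f[:,1],[3,50,97]).round(1),"h",np.percentile(f[:,2],[5,95]).round(1))
E
```

```text
time: 6.9
tool_pos: [557.0, -24.0, 46.9]
tcp_rot: [179.9, 28.1, 169.7]
ft_force: [0.3, 0.4, 0.0]
finger_gap: 85.5
grip_force: 0.0
time: 7.52
tool_pos: [531.5, 71.8, 115.7]
tcp_rot: [179.9, 28.1, 169.9]
ft_force: [-0.1, -0.4, -0.7]
finger_gap: 85.3
grip_force: 0.0
t 7.53 uyh [35.2 -0.4 84. ] F(u,y,n) [-0.4 -0.4 -0.6] gap 85.3 grip 0.0 tilt err [-0.1 -0.1 -0. ] q [  8. -22. 129. -11.  46. -66.]
[0.0073, -0.0017, 0.044, 0.002, 0.002, 0.001] mm 45.0 deg 0.2 world [545.  68.  73.]
[0.0074, -0.0018, 0.082, 0.002, 0.002, 0.001] mm 82.0 deg 0.2 world [563.  65.  40.]
-90 u 0 44 y [-111.7  -92.2  -71.8] h [42.2 47.8]
-90 u 10 109 y [-112.4  -90.4  -70.9] h [31.6 48.2]
-90 u 20 88 y [-111.6  -91.4  -70.6] h [30.9 46.5]
-90 u 30 93 y [-111.6  -91.4  -71.6] h [32.2 47.6]
-90 u 40 94 y [-112.   -92.   -71.7] h [30.4 47. ]
-90 u 50 93 y [-111.3  -90.6  -70.5] h [28.4 46.9]
-90 u 60 125 y [-111.8  -92.8  -71.5] h [24.  46.3]
-90 u 70 47 y [-109.7  -91.2  -74.7] h [22.2 42.2]
0 u 0 53 y [-23.4  -1.5  18.7] h [41.5 48.7]
0 u 10 101 y [-23.8  -1.4  20.5] h [42.2 49.3]
0 u 20 98 y [-23.2  -2.1  20.1] h [42.4 49.3]
0 u 30 100 y [-23.6  -1.8  20.5] h [41.2 48.8]
0 u 40 99 y [-23.3  -1.3  21.4] h [42.9 48.8]
0 u 50 140 y [-21.9  -1.5  20.1] h [22.4 47.1]
0 u 60 65 y [-14.2  -0.9  13.5] h [26.7 39.3]
0 u 70 36 y [-12.7  -1.9  10.9] h [23.4 36.7]
```

```bash
python3 -m jog '[0.007,-0.0015,0.044,0.002,0.002,0, 0.007,-0.0015,0.081,0.002,0.002,0, 0.007,-0.0015,0.081,0.002,0.002,0,0.007,-0.0015,0.081,0.002,0.002,0]' 
python3 -m jog '[0,0,0,0,0,0,0,0,0,0,0,0,0,0,0,0,0,0,0,0,0,0,0,0,0,0,0,0,0,0]' -1 50
python3 - <<'E'
from plan import *
inslope()
E
python3 -m jog '[0,0,-0.02,0,0,0, 0,0,-0.04,0,0,0, 0,0,-0.04,0,0,0]'
python3 - <<'E'
from plan import *
inslope(); show(sl(30,90,40))
E
```

```text
time: 8.07
tool_pos: [562.5, 62.2, 41.2]
tcp_rot: [-180.0, 28.0, 169.6]
ft_force: [0.2, 0.1, 0.5]
finger_gap: 85.3
grip_force: 0.0
time: 8.7
tool_pos: [563.6, 63.4, 42.7]
tcp_rot: [180.0, 28.1, 169.7]
ft_force: [-8.9, 1.6, 11.8]
finger_gap: 45.6
grip_force: 49.7
t 8.7 uyh [30.1 -2.9  4. ] F(u,y,n) [-2.4 -0.  14.7] gap 45.6 grip 49.7 tilt err [ 0.  -0.1  0.1] q [  6.  -8. 127. -13.  35. -64.]
time: 9.07
tool_pos: [544.7, 66.7, 77.7]
tcp_rot: [180.0, 28.1, 169.7]
ft_force: [-0.9, 0.1, -2.4]
finger_gap: 45.6
grip_force: 55.3
t 9.07 uyh [29.7 -3.1 43.9] F(u,y,n) [-1.9 -0.  -1.7] gap 45.6 grip 55.3 tilt err [ 0.  -0.1  0.1] q [  7. -16. 129. -12.  40. -65.]
[-0.0001, 0.0931, 0.0038, -0.001, 0.002, -0.002] mm 93.0 deg 0.2 world [563. 158.  74.]
```

```bash
python3 -m jog '[0,0.05,0,0,0,0, -0.001,0.093,0.004,0,0.002,-0.002, -0.001,0.093,0.03,0,0.002,-0.002, -0.001,0.093,0.03,0,0.002,-0.002, -0.001,0.093,0.03,0,0.002,-0.002]'
python3 - <<'E'
from plan import *
inslope(); show(sl(31,90,4.5))
E
```

```text
time: 9.7
tool_pos: [575.4, 155.1, 49.1]
tcp_rot: [-179.9, 27.8, 169.8]
ft_force: [2.1, 0.2, -2.7]
finger_gap: 45.7
grip_force: 54.9
t 9.7 uyh [29.2 89.4 11.8] F(u,y,n) [ 0.5  0.6 -3.3] gap 45.7 grip 54.9 tilt err [ 0.1  0.2 -0. ] q [ 18.  -2. 120. -21.  39. -48.]
[-0.0018, 0.0006, 0.0073, -0.002, -0.003, 0.0] mm 8.0 deg 0.2 world [580. 155.  44.]
```

```bash
python3 -m jog '[-0.002,0.0006,0.004,-0.002,-0.003,0, -0.002,0.0006,0.0075,-0.002,-0.003,0, -0.002,0.0006,0.0075,-0.002,-0.003,0]'
python3 - <<'E'
from plan import *
inslope()
E
python3 -m jog '[0.002,0,0,0,0,0, 0.003,0,0,0,0,0,0.003,0,0,0,0,0]'
python3 - <<'E'
from plan import *
inslope()
E
```

```text
time: 10.07
tool_pos: [580.4, 154.4, 43.7]
tcp_rot: [180.0, 28.0, 169.8]
ft_force: [-0.2, 0.1, -3.1]
finger_gap: 45.6
grip_force: 55.3
t 10.07 uyh [31.1 89.6  4.7] F(u,y,n) [-1.6  0.1 -2.7] gap 45.6 grip 55.3 tilt err [0. 0. 0.] q [ 18.  -1. 120. -21.  38. -48.]
time: 10.45
tool_pos: [578.6, 155.2, 43.3]
tcp_rot: [180.0, 28.1, 169.8]
ft_force: [4.9, -3.1, -2.4]
finger_gap: 45.7
grip_force: 54.9
t 10.45 uyh [29.2 90.   5.1] F(u,y,n) [ 3.6 -2.2 -4.7] gap 45.7 grip 54.9 tilt err [-0.  -0.1  0. ] q [ 18.  -1. 120. -21.  38. -48.]
```

```bash
python3 -m jog '[0.001,0,0.0015,0,0,0, 0.001,0,0.0015,0,0,0]'
python3 - <<'E'
from plan import *
inslope()
E
```

```text
time: 10.7
tool_pos: [579.1, 155.3, 42.7]
tcp_rot: [179.9, 28.2, 169.8]
ft_force: [-3.5, -4.0, 10.1]
finger_gap: 45.4
grip_force: 56.5
t 10.7 uyh [29.4 90.3  4.4] F(u,y,n) [ 2.3 -4.6 10.2] gap 45.4 grip 56.5 tilt err [-0.  -0.2  0. ] q [ 18.  -1. 120. -21.  38. -48.]
```

```bash
python3 -m jog '[0,0,0,0,0,0,0,0,0,0,0,0,0,0,0,0,0,0,0,0,0,0,0,0]' 1 
python3 -m jog '[0,0,-0.03,0,0,0, 0,0,-0.08,0,0,0, -0.006,-0.06,-0.08,0,0,0, -0.011,-0.12,-0.08,0,0,0,-0.011,-0.18,-0.08,0,0,0,-0.011,-0.18,-0.08,0,0,0,-0.011,-0.18,-0.08,0,0,0]' 
python3 - <<'E'
from fit import *
import plan
plan.inslope(); plan.show(plan.sl(40,-90.5,40),plan.sl(40,-90.5,5))
p=r.snapshot("top"); w=cloud(p).reshape(-1,3); w=w[~np.isnan(w[:,0])]
q=slope(tost(w,[603.6,58.2,-1.8,-.177]))
for b in(-90,90):
    for u in range(-10,100,10):
        f=q[(abs(q[:,1]-b)<40)&(q[:,0]>=u)&(q[:,0]<u+10)&(q[:,2]>18)&(q[:,2]<52)]
        if len(f)>3: print(b,"u",u,len(f),"y",np.percentile(f[:,1],[3,50,97]).round(1),"h",np.percentile(f[:,2],[5,95]).round(1))
    f=q[(abs(q[:,1]-b)<15)&(q[:,2]>28)&(q[:,2]<52)]; print("u ext",np.percentile(f[:,0],[1,3,10,97]).round(1))
E
```

```text
time: 11.2
tool_pos: [577.8, 155.3, 40.7]
tcp_rot: [180.0, 28.0, 169.8]
ft_force: [-0.4, -0.2, 1.2]
finger_gap: 85.5
grip_force: 0.0
time: 12.08
tool_pos: [518.8, -17.6, 116.8]
tcp_rot: [179.9, 28.0, 169.7]
ft_force: [-0.6, 1.2, -0.4]
finger_gap: 85.2
grip_force: 0.0
t 12.07 uyh [ 38.7 -90.5  83.4] F(u,y,n) [-0.9  1.1  0. ] gap 85.2 grip 0.0 tilt err [ 0.  -0.   0.1] q [ -6. -28. 133.  -3.  47. -85.]
[-0.0013, 0.0, 0.0434, -0.0, 0.001, -0.002] mm 43.0 deg 0.1 world [540. -21.  79.]
[-0.0013, 0.0001, 0.0784, -0.0, 0.001, -0.002] mm 78.0 deg 0.1 world [556. -24.  48.]
-90 u 0 41 y [-111.8  -93.1  -70. ] h [41.2 48.2]
-90 u 10 116 y [-112.4  -91.1  -70.9] h [31.9 48.2]
-90 u 20 91 y [-111.5  -90.9  -70.7] h [30.9 46.7]
-90 u 30 80 y [-111.7  -91.5  -71.7] h [30.3 47. ]
-90 u 40 95 y [-112.   -92.2  -70.6] h [28.7 46.8]
-90 u 50 94 y [-111.3  -90.7  -70.9] h [30.6 46.8]
-90 u 60 119 y [-111.7  -93.1  -71.1] h [22.3 46.7]
-90 u 70 53 y [-105.6  -89.4  -72.8] h [23.2 43.4]
u ext [ 5.7  7.  13.  71.6]
90 u 0 71 y [ 65.6  85.8 109.9] h [23.8 49. ]
90 u 10 97 y [ 65.7  87.1 110. ] h [33.3 49.2]
90 u 20 108 y [ 65.9  86.1 110.6] h [41.  49.3]
90 u 30 104 y [ 65.9  86.1 109.4] h [29.9 49. ]
90 u 40 106 y [ 66.  86. 110.] h [33.5 49.4]
90 u 50 129 y [ 67.7  87.7 108.7] h [22. 47.]
90 u 60 84 y [ 74.9  86.4 102.8] h [21.5 39.7]
90 u 70 15 y [79.5 88.5 97.7] h [25.6 38.8]
u ext [-150.5 -146.3 -137.8   68.5]
```

```bash
python3 -m jog '[-0.001,0,0.043,0,0.001,-0.002, -0.001,0,0.078,0,0.001,-0.002, -0.001,0,0.078,0,0.001,-0.002,-0.001,0,0.078,0,0.001,-0.002]' 
python3 -m jog '[0,0,0,0,0,0,0,0,0,0,0,0,0,0,0,0,0,0,0,0,0,0,0,0,0,0,0,0,0,0]' -1 50
python3 - <<'E'
from plan import *
inslope()
E
python3 -m jog '[0,0,-0.02,0,0,0, 0,0,-0.04,0,0,0, 0,0,-0.04,0,0,0]'
python3 - <<'E'
from plan import *
inslope(); show(sl(42,0,40))
E
```

```text
time: 12.62
tool_pos: [555.8, -22.1, 48.7]
tcp_rot: [-180.0, 27.9, 170.1]
ft_force: [-0.3, 0.9, 0.8]
finger_gap: 85.4
grip_force: 0.0
time: 13.25
tool_pos: [556.3, -23.5, 50.0]
tcp_rot: [-180.0, 28.1, 170.0]
ft_force: [-10.3, 3.6, 12.9]
finger_gap: 42.6
grip_force: 48.4
t 13.25 uyh [ 40.9 -89.8   6.6] F(u,y,n) [-3.5  1.7 16.5] gap 42.6 grip 48.4 tilt err [-0.  -0.1 -0.1] q [ -7. -13. 130.  -3.  35. -85.]
time: 13.62
tool_pos: [537.7, -20.4, 85.1]
tcp_rot: [-180.0, 28.1, 169.9]
ft_force: [0.1, -0.5, -3.7]
finger_gap: 42.5
grip_force: 53.6
t 13.62 uyh [ 40.7 -90.   46.4] F(u,y,n) [-1.6 -0.5 -3.4] gap 42.5 grip 53.6 tilt err [-0.  -0.1 -0.1] q [ -6. -20. 132.  -3.  41. -85.]
[-0.0015, 0.09, 0.0065, 0.001, 0.002, 0.002] mm 90.0 deg 0.2 world [558.  67.  80.]
```

```bash
python3 -m jog '[0,0.045,0,0,0,0, -0.0015,0.09,0,0.001,0.002,0.002, -0.0015,0.09,0.033,0.001,0.002,0.002, -0.0015,0.09,0.033,0.001,0.002,0.002, -0.0015,0.09,0.033,0.001,0.002,0.002]'
python3 - <<'E'
from plan import *
inslope(); show(sl(42,0,5.5))
E
```

```text
time: 14.25
tool_pos: [568.7, 65.2, 53.8]
tcp_rot: [-179.9, 27.7, 169.8]
ft_force: [0.8, -0.3, -3.0]
finger_gap: 42.3
grip_force: 53.5
t 14.25 uyh [39.6 -0.3 11.5] F(u,y,n) [-0.7 -0.2 -3.1] gap 42.3 grip 53.5 tilt err [ 0.1  0.3 -0. ] q [  6.  -9. 126. -13.  37. -65.]
[-0.0024, 0.0003, 0.006, -0.001, -0.005, 0.0] mm 7.0 deg 0.3 world [574.  65.  50.]
```

```bash
python3 -m jog '[-0.0024,0,0.003,-0.001,-0.005,0, -0.0024,0,0.006,-0.001,-0.005,0, -0.0024,0,0.006,-0.001,-0.005,0]'
python3 -m jog '[0.002,0,0,0,0,0, 0.004,0,0,0,0,0,0.004,0,0,0,0,0]'
python3 - <<'E'
from plan import *
inslope()
E
```

```text
time: 14.62
tool_pos: [574.1, 64.1, 50.7]
tcp_rot: [180.0, 28.1, 169.8]
ft_force: [0.0, 0.8, -3.4]
finger_gap: 42.4
grip_force: 53.6
time: 15.0
tool_pos: [571.0, 65.1, 49.3]
tcp_rot: [180.0, 28.2, 169.8]
ft_force: [1.1, -0.5, -2.9]
finger_gap: 42.5
grip_force: 53.7
t 15.0 uyh [39.5  0.1  6.6] F(u,y,n) [-0.4 -0.3 -3.1] gap 42.5 grip 53.7 tilt err [-0.  -0.2 -0. ] q [  6.  -8. 126. -13.  36. -65.]
```

Not at the ledge yet, so I'll keep nudging downhill.

```bash
python3 -m jog '[0.0015,0,0.001,0,0.002,0,0.0015,0,0.001,0,0.002,0]'
python3 -m jog '[0.0015,0,0,0,0,0,0.0015,0,0,0,0,0]'
python3 - <<'E'
from plan import *
inslope()
E
python3 -m jog '[0.001,0,0,0,0,0,0.001,0,0,0,0,0]'
python3 - <<'E'
from plan import *
inslope()
E
```

```text
time: 15.25
tool_pos: [571.3, 65.3, 48.8]
tcp_rot: [179.9, 28.2, 169.8]
ft_force: [3.1, -1.0, 1.6]
finger_gap: 43.0
grip_force: 53.9
time: 15.5
tool_pos: [571.0, 65.4, 49.0]
tcp_rot: [179.9, 28.3, 169.8]
ft_force: [6.8, -3.2, 2.0]
finger_gap: 42.6
grip_force: 53.8
t 15.5 uyh [39.3  0.3  6.3] F(u,y,n) [ 7.4 -2.  -1.6] gap 42.6 grip 53.8 tilt err [-0.1 -0.3 -0. ] q [  6.  -8. 126. -13.  35. -65.]
time: 15.75
tool_pos: [570.8, 65.5, 49.2]
tcp_rot: [179.9, 28.4, 169.8]
ft_force: [8.7, -3.7, 1.3]
finger_gap: 42.6
grip_force: 53.7
t 15.75 uyh [39.2  0.4  6.5] F(u,y,n) [ 8.8 -2.1 -3.1] gap 42.6 grip 53.7 tilt err [-0.1 -0.4 -0. ] q [  6.  -8. 126. -13.  35. -65.]
```

```bash
python3 -m jog '[0,0,0.0015,0,-0.004,0,0,0,0.0015,0,-0.004,0]'
python3 - <<'E'
from plan import *
inslope()
E
```

```text
time: 16.0
tool_pos: [571.6, 65.5, 48.2]
tcp_rot: [179.9, 28.6, 169.8]
ft_force: [5.1, -4.7, 8.2]
finger_gap: 42.5
grip_force: 54.5
t 16.0 uyh [39.5  0.5  5.3] F(u,y,n) [ 9.  -3.7  4.5] gap 42.5 grip 54.5 tilt err [-0.1 -0.6  0. ] q [  6.  -8. 126. -14.  35. -64.]
```

```bash
python3 -m jog '[0,0,0.0005,0,0.009,0,0,0,0.0005,0,0.009,0]'
python3 - <<'E'
from plan import *
inslope()
E
python3 -m jog '[0,0,0,0,0,0,0,0,0,0,0,0,0,0,0,0,0,0,0,0,0,0,0,0]' 1 
python3 -m jog '[0,0,-0.03,0,0,0, 0,0,-0.08,0,0,0, 0.06,0,-0.12,0,0,0, 0.11,0,-0.14,0,0,0, 0.11,0,-0.14,0,0,0, 0.11,0,-0.14,0,0,0]' 
python3 - <<'E'
from fit import *
import plan
plan.inslope()
for n,P in(("top",[603.6,58.2,-1.8,-.177]),("side",[603.8,60.1,0,-.178])):
  p=r.snapshot(n); save(p,n+"4.png",(160,110,480,350) if n=="top" else (250,140,450,290),2.5 if n=="top" else 4); w=cloud(p).reshape(-1,3); w=w[~np.isnan(w[:,0])]
  q=slope(tost(w,P))
  for b in(0,90):
    for u in range(-10,100,10):
        f=q[(abs(q[:,1]-b)<40)&(q[:,0]>=u)&(q[:,0]<u+10)&(q[:,2]>18)&(q[:,2]<52)]
        if len(f)>3: print(b,"u",u,len(f),"y",np.percentile(f[:,1],[3,50,97]).round(1),"h",np.percentile(f[:,2],[5,95]).round(1))
    f=q[(abs(q[:,1]-b)<15)&(q[:,2]>28)&(q[:,2]<52)&(q[:,0]>-20)]; print("u ext",np.percentile(f[:,0],[1,3,10,97]).round(1))
  d=w[(abs(w[:,0]-502)<50)&(abs(w[:,1]+293)<50)&(w[:,2]>28)&(w[:,2]<45)]
  print("switch top",cv2.minAreaRect(d[:,:2].astype(np.float32)),d.mean(0).round(1), np.degrees(np.arctan2(*np.linalg.eigh(np.cov(d[:,:2].T))[1][::-1,1])))
E
```

```text
time: 16.25
tool_pos: [571.7, 65.5, 48.1]
tcp_rot: [179.9, 28.1, 169.8]
ft_force: [-5.6, -2.2, 16.9]
finger_gap: 42.3
grip_force: 55.6
t 16.25 uyh [39.4  0.5  5.2] F(u,y,n) [ 3.4 -3.2 17.4] gap 42.3 grip 55.6 tilt err [-0.1 -0.1  0. ] q [  6.  -8. 126. -13.  36. -65.]
time: 16.75
tool_pos: [568.4, 65.5, 44.0]
tcp_rot: [180.0, 27.7, 169.8]
ft_force: [0.5, 0.8, -0.1]
finger_gap: 85.4
grip_force: 0.0
time: 17.5
tool_pos: [415.1, 97.7, 120.3]
tcp_rot: [-179.8, 27.4, 169.9]
ft_force: [-0.7, 0.2, -0.2]
finger_gap: 85.3
grip_force: 0.0
t 17.5 uyh [-67.8   4.6 144. ] F(u,y,n) [-0.7  0.1  0.2] gap 85.3 grip 0.0 tilt err [ 0.2  0.6 -0.1] q [ 17. -46. 143. -14.  59. -58.]
0 u 0 58 y [-21.2   0.7  20.3] h [41.1 47.1]
0 u 10 113 y [-22.1  -4.1  19.1] h [30.  46.2]
0 u 20 90 y [-22.1  -2.3  19.6] h [25.9 46. ]
0 u 30 87 y [-20.9  -2.6  18.1] h [31.1 46.6]
0 u 40 92 y [-22.1  -3.3  19.6] h [27.1 44.9]
0 u 50 94 y [-21.5  -2.7  18.2] h [29.5 45.7]
0 u 60 142 y [-21.3  -2.   18.8] h [21.  44.9]
0 u 70 16 y [-8.  -1.8  5.7] h [24.6 37.8]
u ext [ 4.6  5.7 11.4 69.3]
90 u 0 72 y [ 65.6  86.4 109.6] h [3
[... 762 characters left out ...]
 [-22.3 -12.4  11. ] h [21.7 44.4]
0 u 60 74 y [-23.2 -11.1  14.6] h [22.6 43.9]
0 u 70 17 y [-9.2 -3.5  3.8] h [20.6 31.3]
u ext [ 3.9  5.6 11.5 69.2]
90 u 0 46 y [ 64.4  72.1 107.2] h [22.2 47.2]
90 u 10 65 y [ 63.9  71.3 109.2] h [20.7 48.3]
90 u 20 65 y [ 63.7  72.6 106.6] h [22.  47.9]
90 u 30 61 y [ 65.   72.3 107.8] h [21.  47.8]
90 u 40 66 y [ 63.7  73.7 109.4] h [23.  48.3]
90 u 50 60 y [ 67.2  78.3 106.1] h [20.8 44.9]
90 u 60 43 y [72.9 81.1 97. ] h [20.9 38.2]
90 u 70 16 y [78.  87.1 96. ] h [20.2 31.2]
u ext [ 3.2  5.1 11.  69.9]
switch top ((499.0088806152344, -291.9745788574219), (31.3487491607666, 58.91372299194336), 82.34918212890625) [ 502.4 -294.    34.7] 172.3465294360391
```

View pics/side4.png

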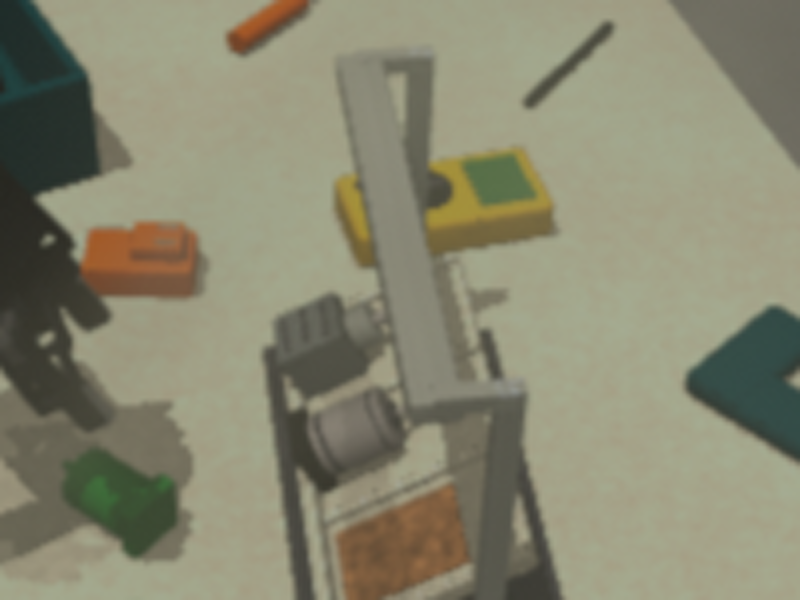

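Side view: the gearbox is at (325,345) in the end bay and the motor at (350,435) in the middle bay, both straight. The cork at (405,545) is free. Now for the switch, which I'll crop to confirm before reaching for it.

```bash
python3 - <<'E'
from fit import *
import plan
for n,P in(("top",[603.6,58.2,-1.8,-.177]),("side",[603.8,60.1,0,-.178])):
  p=dict(np.load(n+"0.npz")); w=cloud(p).reshape(-1,3); w=w[~np.isnan(w[:,0])]; q=slope(tost(w,P))
  for b in(0,90):
    f=q[(abs(q[:,1]-b)<15)&(q[:,2]>28)&(q[:,2]<52)&(q[:,0]>-20)]; print("orig u ext",np.percentile(f[:,0],[1,3,10,97]).round(1))
  if n=="side": save(p,"sw.png",(320,350,400,410),8)
plan.show(plan.dn(502,-293.3,110,-8),plan.dn(502,-293.3,40,-8))
E
```

```text
orig u ext [ 4.6  6.5 12.4 70.2]
orig u ext [ 3.2  4.9 10.3 68.6]
orig u ext [ 4.2  6.4 11.3 70.7]
orig u ext [ 3.3  5.1 10.3 68.2]
[-0.1339, -0.3682, 0.0804, -0.014, 0.475, -0.038] mm 400.0 deg 27.3 world [ 502. -293.  110.]
[-0.1019, -0.3678, 0.1426, -0.014, 0.475, -0.038] mm 407.0 deg 27.3 world [ 502. -293.   40.]
```

View pics/sw.png

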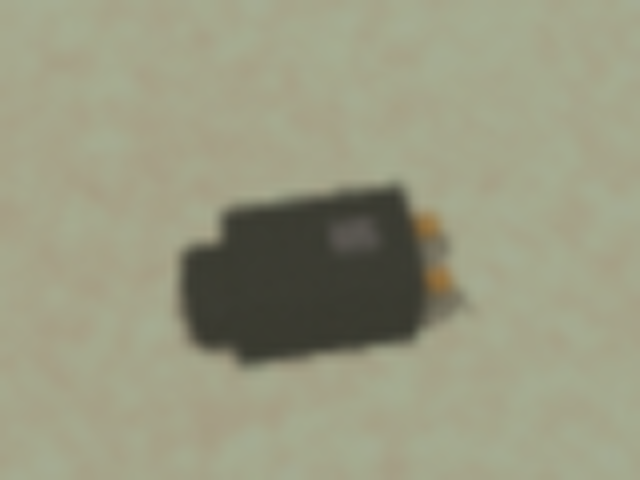

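The crop shows the black switch lying upright, with its trigger at (205,300) toward the robot and its brass tabs at (435,255).

```bash
python3 -m jog '[-0.015,-0.05,0,-0.001,0.06,-0.005, -0.04,-0.11,0.02,-0.005,0.18,-0.01, -0.134,-0.368,0.08,-0.014,0.475,-0.038, -0.134,-0.368,0.08,-0.014,0.475,-0.038, -0.134,-0.368,0.08,-0.014,0.475,-0.038, -0.134,-0.368,0.08,-0.014,0.475,-0.038, -0.134,-0.368,0.08,-0.014,0.475,-0.038, -0.134,-0.368,0.08,-0.014,0.475,-0.038]'
python3 -m jog '[0,0,0,0,0,0,0,0,0,0,0,0]'
python3 - <<'E'
from plan import *
inslope(); show(dn(502,-293.3,55,-8),dn(502,-293.3,4,-8))
E
```

```text
time: 18.6
tool_pos: [501.0, -296.4, 107.6]
tcp_rot: [179.8, -0.2, 171.7]
ft_force: [0.4, 1.0, -0.4]
finger_gap: 85.4
grip_force: 0.0
time: 18.85
tool_pos: [502.1, -291.2, 110.8]
tcp_rot: [179.8, 0.0, 172.0]
ft_force: [-0.5, -1.1, 0.4]
finger_gap: 85.3
grip_force: 0.0
t 18.85 uyh [  64.  -362.8   63.2] F(u,y,n) [-0.  -1.2  0.5] gap 85.3 grip 0.0 tilt err [-0.7 28.  -2.1] q [ -35.   10.   96.    0.   75. -117.]
[-0.0002, -0.0022, 0.0558, 0.003, 0.0, 0.001] mm 56.0 deg 0.2 world [ 502. -293.   55.]
[-0.0002, -0.0024, 0.1068, 0.003, 0.0, 0.001] mm 107.0 deg 0.2 world [ 502. -293.    4.]
```

```bash
python3 -m jog '[0,-0.002,0.05,0.003,0,0.001, 0,-0.002,0.09,0.003,0,0.001,0,-0.002,0.106,0.003,0,0.001,0,-0.002,0.106,0.003,0,0.001]'
python3 -m jog '[0,0,0,0,0,0,0,0,0,0,0,0,0,0,0,0,0,0,0,0,0,0,0,0,0,0,0,0,0,0,0,0,0,0,0,0]' -1 30
python3 -m jog '[0,0,-0.03,0,0,0,0,0,-0.08,0,0,0,0,0,-0.12,0,0,0,0,0,-0.12,0,0,0]'
python3 - <<'E'
from plan import *
inslope(); a=sl(-75,-90,120); show(a); show(sl(42,-90,70),start=a)
p=r.snapshot("side"); save(p,"s5.png",(290,320,430,420),5)
E
```

```text
time: 19.35
tool_pos: [502.3, -293.2, 5.7]
tcp_rot: [-180.0, 0.1, 172.0]
ft_force: [-1.1, 0.4, 0.3]
finger_gap: 85.3
grip_force: 0.0
time: 20.1
tool_pos: [503.6, -295.1, 7.5]
tcp_rot: [-179.9, 0.3, 171.9]
ft_force: [-0.5, -0.2, 6.3]
finger_gap: 29.5
grip_force: 31.3
time: 20.6
tool_pos: [504.9, -296.0, 131.0]
tcp_rot: [-179.7, 0.6, 171.9]
ft_force: [0.1, -0.1, -0.8]
finger_gap: 29.4
grip_force: 30.4
t 20.6 uyh [  76.7 -367.1   79.3] F(u,y,n) [-0.3 -0.  -0.7] gap 29.4 grip 30.4 tilt err [-0.2 27.4 -2.1] q [ -35.    9.   95.   -0.   76. -117.]
[0.1431, 0.2827, 0.0323, 0.004, -0.479, 0.038] mm 319.0 deg 27.5 world [403.   4.  96.]
[-0.117, -0.0, 0.05, 0.0, 0.0, 0.0] mm 127.0 deg 0.0 world [528. -19. 107.]
```

View pics/s5.png

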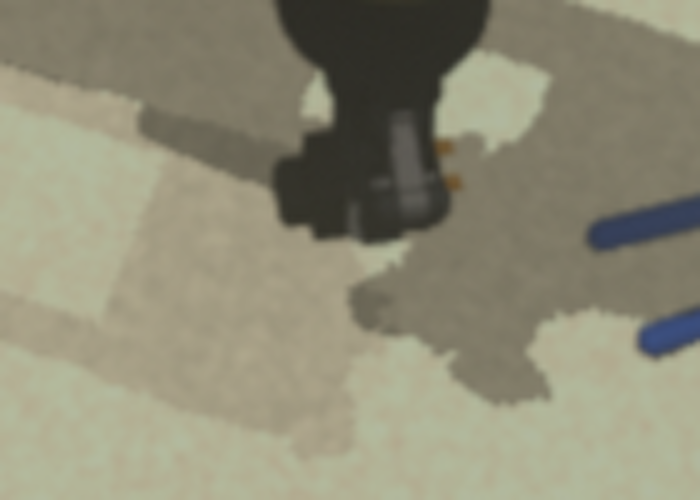

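The switch is held at (360,190), with its trigger at (290,195) to the left and its tabs at (450,165). On to the cork bay.

```bash
python3 - <<'E'
from plan import *
b=sl(0,-230,110); show(b,sl(10,-90,100)); print("fromb"); show(sl(42,-90,60),start=sl(10,-90,100))
E
```

```text
[0.0756, 0.1393, 0.0052, 0.006, -0.482, 0.037] mm 159.0 deg 27.7 world [ 448. -147.  122.]
[0.057, 0.2787, 0.009, 0.006, -0.482, 0.037] mm 285.0 deg 27.7 world [486. -11. 118.]
fromb
[-0.032, -0.0, 0.04, 0.0, 0.0, 0.0] mm 51.0 deg 0.0 world [533. -19.  98.]
```

```bash
python3 -m jog '[0.0756,0.139,0.005,0.006,-0.482,0.037, 0.0756,0.139,0.005,0.006,-0.482,0.037, 0.0756,0.139,0.005,0.006,-0.482,0.037, 0.066,0.21,0.007,0.006,-0.482,0.037, 0.057,0.279,0.009,0.006,-0.482,0.037, 0.057,0.279,0.009,0.006,-0.482,0.037, 0.057,0.279,0.009,0.006,-0.482,0.037]'
python3 -m jog '[-0.032,0,0.04,0,0,0,-0.032,0,0.04,0,0,0,-0.032,0,0.04,0,0,0]'
python3 - <<'E'
from plan import *
inslope(); show(sl(44,-90,18))
E
```

```text
time: 21.52
tool_pos: [484.0, -6.3, 114.4]
tcp_rot: [179.9, 27.6, 170.2]
ft_force: [-0.2, -0.7, -0.6]
finger_gap: 29.3
grip_force: 30.4
time: 21.9
tool_pos: [529.9, -19.2, 94.1]
tcp_rot: [179.9, 27.5, 169.7]
ft_force: [1.1, -0.4, -0.5]
finger_gap: 29.3
grip_force: 30.4
t 21.9 uyh [ 37.9 -90.2  58.1] F(u,y,n) [ 0.8 -0.2 -0.9] gap 29.3 grip 30.4 tilt err [-0.   0.5  0.1] q [ -6. -23. 132.  -3.  43. -85.]
[-0.0064, 0.0003, 0.0401, 0.0, -0.008, -0.002] mm 41.0 deg 0.5 world [554. -23.  62.]
```

```bash
python3 -m jog '[-0.006,0,0.02,0,-0.008,-0.001,-0.006,0,0.04,0,-0.008,-0.001,-0.006,0,0.04,0,-0.008,-0.001]'
python3 - <<'E'
from fit import *
import plan
plan.inslope(); plan.show(plan.sl(42,-90,10))
for n,P in(("side",[603.8,60.1,0,-.178]),("top",[603.6,58.2,-1.8,-.177])):
  p=r.snapshot(n); w=cloud(p).reshape(-1,3); w=w[~np.isnan(w[:,0])]; q=slope(tost(w,P))
  d=r.outline_of(p,"switch")
  for e in d[:2]:
    m=cloud(p)[e["region"]]; m=m[~np.isnan(m[:,0])]; s_=slope(tost(m,P)); print(n,e["bbox"],round(e["score"],2),np.percentile(s_,[3,50,97],axis=0).round(1).tolist())
E
```

```text
time: 22.28
tool_pos: [554.0, -23.1, 63.3]
tcp_rot: [180.0, 28.2, 169.8]
ft_force: [0.0, 1.1, -1.3]
finger_gap: 29.8
grip_force: 30.4
t 22.27 uyh [ 45.  -89.8  19.4] F(u,y,n) [-0.8  1.1 -1.1] gap 29.8 grip 30.4 tilt err [-0.  -0.2  0. ] q [ -7. -15. 130.  -3.  37. -85.]
[0.003, -0.0002, 0.0094, 0.001, 0.003, -0.0] mm 10.0 deg 0.2 world [556. -24.  54.]
side [341.7, 259.4, 353.8, 278.7] 0.75 [[53.5, -106.9, 23.5], [64.8, -97.7, 44.6], [72.8, -80.5, 51.8]]
top [329.9, 230.8, 345.5, 250.0] 0.66 [[40.8, -104.9, 25.9], [61.1, -91.0, 47.9], [73.9, -76.1, 54.4]]
```

```bash
python3 -m jog '[0.003,0,0.005,0,0.002,0,0.003,0,0.009,0,0.002,0,0.003,0,0.009,0,0.002,0]'
python3 - <<'E'
from plan import *
inslope()
E
python3 -m jog '[0.001,0,0,0,0,0,0.002,0,0,0,0,0,0.002,0,0,0,0,0]'
python3 - <<'E'
from plan import *
inslope()
E
```

```text
time: 22.85
tool_pos: [556.2, -22.6, 53.6]
tcp_rot: [180.0, 28.1, 169.9]
ft_force: [0.2, -0.7, -1.6]
finger_gap: 29.2
grip_force: 30.4
t 22.85 uyh [ 42.3 -88.9   9.8] F(u,y,n) [-0.5 -0.6 -1.6] gap 29.2 grip 30.4 tilt err [-0.1 -0.1 -0. ] q [ -7. -13. 130.  -3.  36. -85.]
time: 23.22
tool_pos: [554.7, -22.4, 53.2]
tcp_rot: [179.9, 28.1, 169.9]
ft_force: [0.7, -1.0, -0.2]
finger_gap: 29.3
grip_force: 30.4
t 23.23 uyh [ 40.7 -88.9  10.2] F(u,y,n) [ 0.7 -0.8 -0.6] gap 29.3 grip 30.4 tilt err [-0.1 -0.1 -0. ] q [ -7. -13. 130.  -3.  35. -84.]
```

```bash
python3 -m jog '[0.0015,-0.001,0,0,0.001,0,0.0015,-0.001,0,0,0.001,0]'
python3 -m jog '[0.0015,0,0,0,0,0,0.0015,0,0,0,0,0]'
python3 - <<'E'
from plan import *
inslope()
E
python3 -m jog '[0.0015,0,0,0,0,0,0.0015,0,0,0,0,0]'
python3 - <<'E'
from plan import *
inslope()
E
```

```text
time: 23.48
tool_pos: [553.4, -23.2, 52.6]
tcp_rot: [179.9, 28.1, 169.9]
ft_force: [1.0, 0.5, -0.6]
finger_gap: 29.2
grip_force: 30.4
time: 23.72
tool_pos: [553.1, -23.1, 52.8]
tcp_rot: [179.9, 28.2, 169.9]
ft_force: [6.5, 0.3, -1.6]
finger_gap: 29.1
grip_force: 30.1
t 23.73 uyh [ 39.3 -90.   10.6] F(u,y,n) [ 4.9  1.4 -4.4] gap 29.1 grip 30.1 tilt err [-0.1 -0.2 -0. ] q [ -7. -14. 130.  -3.  35. -85.]
time: 23.98
tool_pos: [552.8, -23.1, 53.1]
tcp_rot: [179.9, 28.3, 169.9]
ft_force: [8.5, -1.4, -1.3]
finger_gap: 29.6
grip_force: 30.1
t 23.98 uyh [ 39.2 -90.   11. ] F(u,y,n) [ 7.   0.1 -5.2] gap 29.6 grip 30.1 tilt err [-0.1 -0.3 -0. ] q [ -7. -14. 130.  -3.  35. -85.]
```

```bash
python3 -m jog '[-0.0015,0,0.0015,0,0.004,0,-0.0015,0,0.0015,0,0.004,0]'
python3 - <<'E'
from plan import *
inslope()
E
python3 -m jog '[0,0,0.001,0,0,0,0,0,0.001,0,0,0]'
python3 - <<'E'
from plan import *
inslope()
E
```

```text
time: 24.22
tool_pos: [553.8, -23.2, 51.6]
tcp_rot: [179.9, 28.0, 169.9]
ft_force: [3.2, -1.5, 4.0]
finger_gap: 29.3
grip_force: 30.9
t 24.23 uyh [ 39.4 -89.9   9.1] F(u,y,n) [ 4.9 -0.9  1.9] gap 29.3 grip 30.9 tilt err [-0.1  0.  -0. ] q [ -7. -13. 130.  -3.  35. -85.]
time: 24.48
tool_pos: [554.3, -23.3, 50.7]
tcp_rot: [179.9, 28.0, 169.9]
ft_force: [5.4, -1.1, 4.2]
finger_gap: 29.4
grip_force: 31.0
t 24.48 uyh [ 39.4 -89.9   8.1] F(u,y,n) [ 6.8 -0.2  1.2] gap 29.4 grip 31.0 tilt err [-0.1  0.  -0. ] q [ -7. -13. 130.  -3.  35. -85.]
```

```bash
python3 -m jog '[0,0,0.001,0,0,0,0,0,0.001,0,0,0]'
python3 - <<'E'
from plan import *
inslope()
E
python3 -m jog '[0,0,0.0008,0,0,0,0,0,0.0008,0,0,0]'
python3 - <<'E'
from plan import *
inslope()
E
```

```text
time: 24.72
tool_pos: [554.6, -23.3, 50.0]
tcp_rot: [179.9, 27.9, 169.9]
ft_force: [-2.1, 1.3, 12.2]
finger_gap: 29.4
grip_force: 32.3
t 24.73 uyh [ 39.3 -89.9   7.4] F(u,y,n) [ 3.7  0.9 11.8] gap 29.4 grip 32.3 tilt err [-0.1  0.1 -0. ] q [ -7. -13. 130.  -3.  35. -85.]
time: 24.98
tool_pos: [554.6, -23.2, 49.9]
tcp_rot: [180.0, 27.9, 169.9]
ft_force: [-21.4, 1.8, 31.0]
finger_gap: 29.2
grip_force: 35.7
t 24.98 uyh [ 39.3 -89.8   7.3] F(u,y,n) [-4.4 -2.  37.4] gap 29.2 grip 35.7 tilt err [-0.1  0.1 -0. ] q [ -7. -13. 130.  -3.  35. -85.]
```

```bash
python3 -m jog '[0,0,-0.001,0,0,0,0,0,-0.001,0,0,0]'
python3 -m jog '[0,0,0,0,0,0,0,0,0,0,0,0,0,0,0,0,0,0,0,0,0,0,0,0]' 1
python3 -m jog '[0,0,-0.03,0,0,0, 0,0,-0.07,0,0,0, 0.04,-0.04,-0.09,0,0,0, 0.05,-0.1,-0.09,0,0,0,0.05,-0.16,-0.09,0,0,0,0.05,-0.2,-0.09,0,0,0,0.05,-0.2,-0.09,0,0,0]'
python3 - <<'E'
from fit import *
import plan
plan.inslope()
for n,P in(("side",[603.8,60.1,0,-.178]),("top",[603.6,58.2,-1.8,-.177])):
  p=r.snapshot(n); w=cloud(p).reshape(-1,3); w=w[~np.isnan(w[:,0])]; q=slope(tost(w,P))
  if n=="side": save(p,"s6.png",(250,160,430,320),4)
  for b in(-90,0,90):
    for u in(0,10,25,40,55,65):
        f=q[(abs(q[:,1]-b)<40)&(q[:,0]>=u)&(q[:,0]<u+10)&(q[:,2]>18)&(q[:,2]<52)]
        if len(f)>3: print(n,b,"u",u,len(f),"y",np.percentile(f[:,1],[3,50,97]).round(1),"h",np.percentile(f[:,2],[5,95]).round(1))
    f=q[(abs(q[:,1]-b)<15)&(q[:,2]>(28 if b>-50 else 20))&(q[:,2]<52)&(q[:,0]>-20)]; print("u ext",np.percentile(f[:,0],[1,3,10,97]).round(1))
  for k in("battery","meter","pliers"):
    for d in r.look_for(p,k)[:1]: print(k,np.round(d["bbox"]))
E
```

```text
time: 25.22
tool_pos: [554.6, -23.3, 50.0]
tcp_rot: [179.9, 28.0, 169.9]
ft_force: [3.8, -0.1, 5.6]
finger_gap: 29.5
grip_force: 31.3
time: 25.72
tool_pos: [553.0, -23.1, 48.3]
tcp_rot: [179.9, 27.8, 169.9]
ft_force: [-0.3, -0.3, -0.4]
finger_gap: 85.7
grip_force: 0.0
time: 26.6
tool_pos: [432.7, -208.1, 105.3]
tcp_rot: [180.0, 27.9, 169.6]
ft_force: [-0.5, 0.1, 0.1]
finger_gap: 85.4
grip_force: 0.0
t 26.6 uyh [ -11.9 -293.3   97.3] F(u,y,n) [-0.5  0.   0.3] gap 85.4 grip 0.0 tilt err [0.1 0.1 0.2] q [ -43.  -34.  138.   18.   53. -131.]
side -90 u 0 17 y [-103.   -96.5  -84.8] h [19.5 28.3]
side -90 u 10 32 y [-107.   -98.3  -80.7] h [18.7 36.3]
side -90 u 25 51 y [-107.   -96.7  -78. ] h [20.3 38.1]
side -90 u 40 51 y [-106.7  -98.8  -80.2] h [21.7 39.2]
side -90 u 55 60 y [-107.7  -98.8  -78.4] h [20.1 37.9]
side -90 u 65 27 y [-104.4  -93.9  -80.8] h [19.3 36.2]
u ext [ 6.2  7.6 14.5 70.4]
side 0 u 0 44 y [-23.6 -15.1  17. ] h [21.4 45.7]
side 0 u 10 68 y [-23.5 -14.4  16.6] h [23.6 45.3]
side 0 u 25 58 y [-24.8 -14.2   8.4] h [20.9 45. ]
side 0 u 40 56 y [-22.8 -12.6   9.3] h [2
[... 938 characters left out ...]
  -1.3  18.7] h [39.7 47. ]
top 0 u 10 107 y [-22.1  -2.3  19.2] h [29.8 46.1]
top 0 u 25 94 y [-21.9  -2.8  17.8] h [27.1 45.6]
top 0 u 40 96 y [-22.1  -1.4  19.5] h [26.9 45.5]
top 0 u 55 99 y [-21.6  -2.2  18.8] h [29.7 45.6]
top 0 u 65 107 y [-20.6  -1.6  16.8] h [21.5 43.4]
u ext [ 3.   5.8 11.3 69.4]
top 90 u 0 73 y [ 65.6  86.4 107.8] h [34.3 49.3]
top 90 u 10 97 y [ 65.6  86.5 110. ] h [35.5 49.4]
top 90 u 25 97 y [ 66.   87.3 109.5] h [34.5 49.8]
top 90 u 40 115 y [ 66.1  85.  109.8] h [33.2 49.8]
top 90 u 55 61 y [ 75.   86.1 102.6] h [26.7 38.8]
top 90 u 65 68 y [ 74.8  87.9 102.9] h [21.7 39.4]
u ext [ 3.9  5.3 10.8 69.5]
battery [157. 262. 194. 302.]
pliers [446. 134. 478. 208.]
```

View pics/s6.png

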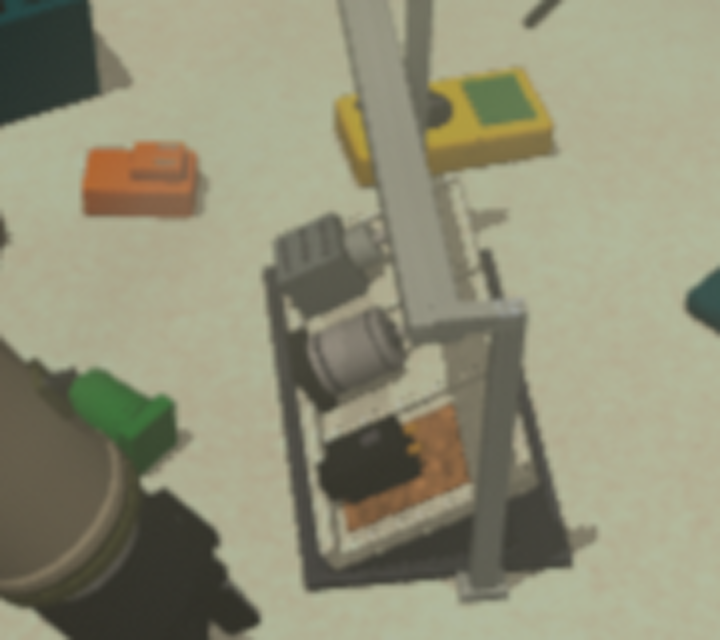

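The final view shows the gearbox at (325,260), the motor at (350,355) and the switch at (370,460) on the cork with its trigger at the ledge. All three are straight, the bystanders haven't moved, and the arm is clear.

```bash
python3 -c "
from bench import r
print(r.hand_in())"
```

```text
the job is handed in; nothing more can be done
None
```

The motor and gearbox are swapped, and the switch then went onto the cork pad with its trigger at the ledge; I handed the job in at about 27 s with the arm clear of everything, but no verdict was returned.

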